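# Seat the board in the test jig and latch its lid

## Task

The circuit board lies crooked in the test jig: its front edge has ridden up onto the front corners of the nest. With the lid still open, slide the board back until it drops into the nest and lies level on the probes; then swing the lid over it and press the lid down until the front latch snaps over its edge and holds it shut by itself. Leave the other things on the bench where they are.

Things in the scene. Friction and masses are not known exactly. Their poses are not given: they have to be found in the camera images.
- jig: Board test jig, fixed: grey box with aluminium deck, 167 (x) x 166 (y) x 45 mm, black nest walls on the deck, hinged lid at the back, latch at the front. Origin: centre of its underside, below the nest's centre; x points from its front (latch, near the robot) to its back (hinge), y to its left, z up. All jig coordinates below are in this frame, in mm. Deck top z = 45.
- nest_centre (a point): Centre of the nest at the tips of the unloaded probes (jig 0, 0, 52). Walls 12 mm high (top z = 57) enclose it: inner faces at x = +46 (back), y = +-65 (sides) and x = -46 (front, only at the corners). The probe bed is a field of gilt pins, 80 x 116 mm, that springs down up to 4 mm as one (3 N at first, 9 N at the end).
- finger_gap (a point): Middle of the opening for fingers in the nest's front wall, at deck height (jig -62, 0, 45). The front wall stands only at the corners, as two lands |y| = 52 to 79, x = -46 to -79, top z = 57. Between them (|y| < 52) all is cut away down to the deck, so that fingers reach below the board there and push its front edge towards +x.
- board: Green circuit board with gold edge fingers, 88 (x) x 126 (y) mm, 58 g, plate 1.8 mm thick with parts up to 10 mm high. Origin: centre of its underside. At the start its rear edge is down on the probes and its front edge lies on the two front lands, 13 to 27 mm too far forward. Pushed towards +x (2 mm play in the nest) it drops 5 mm and lies level, underside z = 52; the shut lid presses it to z = 49.
- lid (a joint): Lid angle, rad: 0 shut, 1.57 upright, 1.95 stop. Stiff damped hinge: it stays put above about 1.3 and sinks by itself (under 1 rad/s) below about 1.0. It comes to rest on the latch's ramp at about 0.1; from there its front must be pressed down with about 8 to 12 N (hard stop -0.012) until the latch snaps over it; then it stays within 0.01 of 0. It will not shut on a crooked board.
- press_pad (a point): Top centre of the black ribbed pad (16 x 62 mm) on the lid's front bar, where to press; 142 mm from the hinge axis and 7 mm off the lid's mid-plane. Lid shut: jig -74, 0, 86. Lid upright: it faces backward (+x), near the lid's top edge. The lid is a frame 8 mm thick, 150 mm wide, reaching 159 mm from the hinge, with a clear window and six pusher rods 28 mm long beneath; 0.32 kg.
- lid_hinge (a point): Middle of the lid's hinge axis, which runs along jig y at jig x = 68, z = 79.
- latch (a joint): Angle of the sprung steel hook at the middle of the jig's front, rad: 0 at rest and when latched; about 0.1 outward (to the front) while the lid's edge rides down its ramp, then it snaps back over the edge. The hook is 20 mm wide (|y| < 10), stands at jig x = -110 to -86 and reaches up to z = 105: keep fingers clear of it.
- pillar_stand: White ring-light stand to the right of the jig, fixed: base plate 250 x 220 mm, a pillar and an arm with black knobs up to 380 mm high, ring about 200 mm above the bench in front of it. Origin: centre of the base plate. Solid: pass over it or keep clear.
- pen: red ball pen on the purple log book, 145 mm; leave it
- caliper: digital caliper, 165 mm, at the right; leave it
- tape: roll of black tape at the right, 55 x 53 x 19 mm; leave it
- pliers: needle-nose pliers with red grips, 150 mm; leave them
- solder_reel: white reel with green flanges, 66 x 81 x 46 mm; leave it

How it is judged:
On the way, in this order (a step that is already met when the one before it is completed fails the run):
1. the board lies level and down in the nest on the probes while the lid is still open (angle between board's own z axis and vertical below 0.03 rad and z of board in the frame of jig below 0.0535 m and x of board in the frame of jig between -0.004 and 0.004 m and y of board in the frame of jig between -0.004 and 0.004 m and value of joint lid above 0.9 rad), for 0.2 s.
2. the lid is pressed home and the latch has snapped over it (value of joint lid below 0.02 rad and value of joint latch below 0.03 rad), for 0.2 s.
At the end, for the whole second after the job is handed in: The lid is shut (under 0.02 rad) and held by the latch alone (latch under 0.03 rad), the board lies level (0.03 rad) within 4 mm of the nest's centre, pressed down onto the sprung probes (underside below z = 51 mm of the jig), at rest (all of step 2 and angle between board's own z axis and vertical below 0.03 rad and z of board in the frame of jig below 0.0535 m and x of board in the frame of jig between -0.004 and 0.004 m and y of board in the frame of jig between -0.004 and 0.004 m and z of board in the frame of jig below 0.051 m and linear speed of board below 0.02 m/s); the robot touches nothing.
It fails at once if one of the other things on the bench is moved by more than 30 mm (distance of any of pen, tape, caliper, pliers, solder_reel from where it was at the start of the episode above 0.03 m).
It also fails if it takes over 64 s, if anything falls off the work surface, if the arm or the gripper's body presses on something with over 40 N, if the wrist force passes 120 N, or if a joint passes its speed limit or range.

## Robot

A 6-joint arm with a two-finger parallel gripper is mounted at the origin on a cart in front of the work surface, level with it; the furniture and walls round the work are solid. World frame = base frame: x ahead of the robot, y to its left, z up, the work surface at z = 0. Lengths are in m, angles in rad, forces in N, time in s.
With the tool pointing down it reaches from about 0.35 to 0.775 m from the base axis. Payload 5.5 kg.
Tool frame: the origin (TCP) lies at the very end of the fingers, on their centre line; the grasp point (between the pads) lies 19 mm behind it; z points along the fingers, y is the line along which they close (so a half turn about z gives the same grasp; the last joint's range is limited). The gripper opens to 85 mm and grips with 20 to 120 N. Pads are 22 mm wide; open, the fingers measure 114 mm over their backs; the gripper's body (76 mm by 85 mm) begins 54 mm behind the grasp point. The pads swing forward as they close: fully open they stand 13 mm farther back than shut.
Start: joints at [1.108, 0.313, 0.046, 1.304, 0, 1.431], TCP at [0.182, 0.545, 0.231] pointing down, gripper open.
Joint ranges: [-2.76, 2.76], [-0.86, 1.69], [-1.03, 1.26], [-2.2, 2.34], [-1.47, 1.5], [-3.14, 3.14]. Speed limits (rad/s): [2.57, 2.57, 3.14, 3.14, 3.14, 3.14].

## Interface

Orientations are given as a unit quaternion [w, x, y, z].
In Python, from workcell import env, cams, ticket, spotter gives the robot as it stands.
- The arm moves only by the tool jog_arm, never from a script. Its argument "increments" is a list that holds one entry, the list of rows, each a list of 7 numbers: the shift along the tool's x, y, z in units of 0.25 m (1.0 is 0.25 m), then the turn, a rotation vector about the tool's x, y, z in units of 180 degrees (1.0 is 180 degrees), then the closure in counts, from 0 (fully open) to 255 (shut). A call has 1 to 20 rows; each row shifts and turns the commanded pose from where the row before left it, along the tool's axes as they then stand; what a row does not reach is not made up. A row lasts 1/10 s, in which the tool goes at most 50 mm and 8.59 degrees, less where a joint would pass 70% of its speed; a pose out of reach is approached as far as the arm can. A call with a number of a shift or a turn outside -1 to 1 is refused whole. A call with a gripper value outside its range is refused whole. The fingers move at their own pace and stop on an object; "force" is the grip in N (left out, the last holds). Time passes only in rows, so rows that do not move let the fingers close. It gives the time, the measured TCP pose, the force, the opening and the grip force at its end, in the units of the state.
- env.get_state(): the state, without advancing time (a new reading comes with each control period).
- cams.read_camera(name): name is "scene" or "top"; returns a dict with "pixels" (400x640x3 uint8, red, green, blue), "fx", "fy", "cx", "cy" (pixels), "k1" (the pictures are not rectified: a ray, as slopes to the right and down, at radius r is drawn at 1 + k1 r^2 times it, then the intrinsics apply), "xyz" and "attitude" of the camera in the world. Camera axes: x right, y down, z forward; pixel columns grow to the right and rows downward; lengths in m; the calibration is good to about 2 mm. A picture is of the moment at which its call begins. There is no depth.
- ticket.hand_in(): hands the job in; it is judged then, once.
Trained networks look in the newest picture that a camera, given by its name, has taken for a name from the list of things; names that differ only in an ending like _2 or _b are one class to them, and where a whole thing is asked for, a point or a joint stands for the part that bears it (a point fixed in the world has none). Each returns a list of dicts, best first, with "conf" (0 to 1); they miss things now and then, are a little off and sometimes report something else, mostly with a low value. They report only what shows in the picture. A call takes as long as a camera call.
- spotter.find_in(target, camera): "uv" ([column, row] in pixels, amid what is visible of it).
- spotter.cut_out(target, camera): "region" (400x640 bool, what is visible of it) and "uv" ([column, row] in pixels, amid what is visible of it).
- spotter.landmark_of(target, camera): "uv" ([column, row] in pixels: a listed point, or the origin of a listed thing).
The state is a dict: "clock": time; "joint_pos": joint angles; "qvel": joint speeds; "tau": joint torques, N m; "tcp_pos": TCP position; "orientation": TCP orientation; "wrist_force": force on the tool from outside, world axes, zero at the start; "ft_torque": the same for the moment, N m; "finger_gap": finger opening in m; "grip_force": force on a finger pad.
Only numpy, scipy, OpenCV 4.12 (cv2) and the standard library are available. Lean on these libraries where they do the work, as an engineer would, in place of code of your own. Each camera call takes 0.05 s, during which the arm holds its last target. There are 200 camera calls.

## Working session

There is one attempt and no reset: what is moved stays moved. The work goes in short steps, Python scripts to look and compute and a tool call to move; the robot and the scene stay as the last step left them, time stands still between calls to the robot, and variables do not carry over. Pictures are saved under pics/ and viewed, at most 10 in all, crops included, and the job is handed in when it is done.

Besides the shell and the picture viewer there is one more tool, called after "Emit:" as name(argument=value, ...), one argument or row to a line, values as JSON. jog_arm: Moves the arm, as the interface text tells. Shifts and turns lie within -1 to 1; 1 stands for 0.25 m of shift or 180 degrees of turn. Its arguments: {"type":"object","properties":{"increments":{"type":"array"},"force":{"type":"number"}},"required":["increments"]}

```bash
mkdir -p pics
cat > h.py <<'E'
import numpy as np, cv2
from scipy.spatial.transform import Rotation as R
from workcell import env, cams, ticket, spotter
def rot(a):
    a=np.array(a,float)
    return a if a.shape==(3,3) else R.from_quat(a,scalar_first=True).as_matrix()
def ray(c,uv):
    d=np.array([(uv[0]-c['cx'])/c['fx'],(uv[1]-c['cy'])/c['fy']]); s=d.copy()
    for _ in range(20): s=d/(1+c['k1']*(s@s))
    return np.array(c['xyz']),rot(c['attitude'])@np.array([s[0],s[1],1])
def onz(c,uv,z):
    o,d=ray(c,uv); return o+d*(z-o[2])/d[2]
def tri(c1,u1,c2,u2):
    o1,d1=ray(c1,u1);o2,d2=ray(c2,u2)
    t=np.linalg.lstsq(np.c_[d1,-d2],o2-o1,rcond=None)[0]
    p,q=o1+t[0]*d1,o2+t[1]*d2
    return (p+q)/2,np.linalg.norm(p-q)
def proj(c,p):
    q=rot(c['attitude']).T@(np.array(p)-c['xyz']); s=q[:2]/q[2]; s=s*(1+c['k1']*(s@s))
    return s*[c['fx'],c['fy']]+[c['cx'],c['cy']]
def save(c,n): cv2.imwrite('pics/'+n,c['pixels'][...,::-1])
E
python3 - <<'E'
from h import *
C={n:cams.read_camera(n) for n in('scene','top')}
for n,c in C.items(): save(c,n+'0.png'); print(n,c['xyz'],c['attitude'],c['fx'],c['k1'])
np.set_printoptions(precision=4,suppress=True)
for t in['jig','nest_centre','finger_gap','board','press_pad','lid_hinge','latch','pillar_stand','pen','caliper','tape','pliers','solder_reel']:
    r={n:spotter.landmark_of(t,n) for n in C}
    s=[(n,np.round(x['uv'],1).tolist(),round(x['conf'],2)) for n in C for x in r[n][:2]]
    print(t,s)
    if r['scene'] and r['top']: print('   ',*tri(C['scene'],r['scene'][0]['uv'],C['top'],r['top'][0]['uv']))
print(env.get_state())
E
```

```text
scene [-0.17257535  0.51931048  0.66788168] [ 0.20735296 -0.39020361  0.80481528 -0.39625529] 362.2617465871333 -0.01938445523513746
top [0.34463132 0.0351332  1.37805078] [-0.02914413  0.71415341 -0.69837002  0.03761451] 475.3753111745396 0.03562512557676248
jig [('scene', [271.2, 229.3], 0.87), ('top', [272.0, 180.6], 0.32)]
    [ 0.5169  0.1757 -0.0065] 0.005527040225132603
nest_centre [('scene', [271.6, 213.5], 0.64), ('top', [272.0, 179.9], 0.92), ('top', [188.6, 139.8], 0.18)]
    [0.512  0.1702 0.0508] 0.004660111278396311
finger_gap [('scene', [285.3, 226.7], 0.89), ('top', [269.5, 204.7], 0.61)]
    [0.4411 0.1737 0.0541] 0.006705374185032312
board [('scene', [277.1, 221.8], 0.96), ('top', [269.7, 191.8], 0.76), ('top', [274.2, 184.4], 0.27)]
    [0.4782 0.1754 0.0468] 0.006077798611662414
press_pad [('scene', [245.4, 148.1], 0.59), ('top', [264.0, 134.3], 0.79)]
    [0.604  0.1754 0.2139] 0.007735642621489282
lid_hinge [('scene', [256.6, 196.6], 0.96), ('scene', [273.7, 211.2], 0.21), ('top', [268.6, 155.1], 0.88)]
    [0.5771 0.1779 0.0741] 0.008170512584671998Traceback (most recent call last):
  File "<stdin>", line 6, in <module>
ValueError: it knows: board, caliper, finger_gap, jig, lid_hinge, nest_centre, pen, pillar_stand, pliers, press_pad, solder_reel, tape
```

View pics/scene0.png

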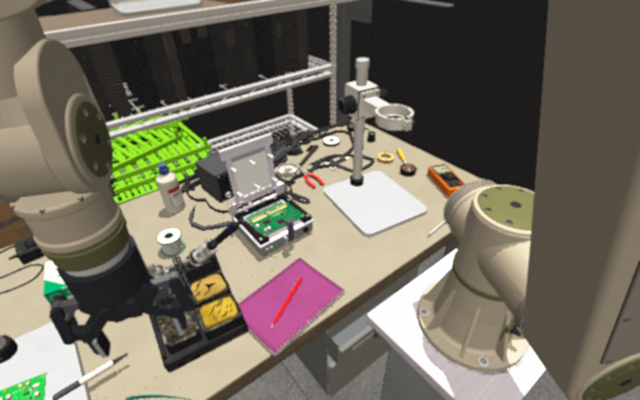

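View pics/top0.png

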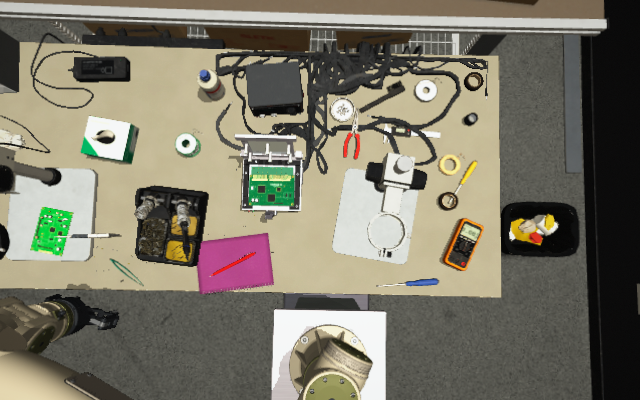

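Run:
```python
from h import *
from scipy.optimize import least_squares
np.set_printoptions(precision=4,suppress=True)
C={n:cams.read_camera(n) for n in('scene','top')}
P={'nest_centre':(0,0,52),'finger_gap':(-62,0,45),'lid_hinge':(68,0,79),'jig':(0,0,0)}
obs=[]
for t in P:
    for n in C:
        for x in spotter.landmark_of(t,n)[:1]:
            if x['conf']>.3: obs.append((t,n,x['uv']))
pt=lambda p,q: R.from_euler('z',p[2]).apply(np.array(q)/1000)+[p[0],p[1],0]
f=lambda p:np.concatenate([proj(C[n],pt(p,P[t]))-uv for t,n,uv in obs])
s=least_squares(f,[.51,.175,0],loss='soft_l1'); p=s.x; print('jig',p)
for o,e in zip(obs,f(p).reshape(-1,2)): print(o[:2],e)
r=[spotter.landmark_of(t,n)[0]['uv'] for t in('board','press_pad') for n in C]
Ri=R.from_euler('z',-p[2])
for k in(0,2): print(Ri.apply(tri(C['scene'],r[k],C['top'],r[k+1])[0]-[p[0],p[1],0]))
st=env.get_state(); print(st['tcp_pos'],rot(st['orientation']),st['joint_pos'],st['finger_gap'],st['clock'])
# overlay crops
out=[]
for n,(x0,y0,w) in {'scene':(215,130,100),'top':(225,120,100)}.items():
    m=cv2.resize(C[n]['pixels'][y0:y0+w,x0:x0+w,::-1],None,fx=4,fy=4,interpolation=cv2.INTER_CUBIC)
    def L(a,b,col):
        q=[tuple(int(v) for v in (proj(C[n],pt(p,z))-[x0,y0])*4+2) for z in(a,b)]; cv2.line(m,*q,col,1)
    def box(xa,xb,ya,yb,z,col):
        c=[(xa,ya,z),(xb,ya,z),(xb,yb,z),(xa,yb,z)]
        for i in range(4): L(c[i],c[(i+1)%4],col)
    box(-83.5,83.5,-83,83,45,(0,0,255)); box(-46,46,-65,65,57,(255,0,255))
    L((68,-75,79),(68,75,79),(255,0,0))
    out.append(m)
cv2.imwrite('pics/ov1.png',np.hstack(out))
```

```text
jig [0.5076 0.1751 0.0333]
('nest_centre', 'scene') [-2.0058  2.8491]
('nest_centre', 'top') [1.9354 1.8547]
('finger_gap', 'scene') [-0.8474 -0.0385]
('finger_gap', 'top') [ 0.8068 -0.0099]
('lid_hinge', 'scene') [-2.7771 -2.1765]
('lid_hinge', 'top') [0.6103 1.7859]
('jig', 'scene') [ 1.1299 -1.2558]
('jig', 'top') [-1.5486 -0.4246]
[-0.2134  0.0926  0.2203]
[ 0.0935 -0.0067  0.2232]
[0.1824 0.5453 0.2313] [[-0.9484  0.3172  0.    ]
 [ 0.3172  0.9484  0.0001]
 [ 0.      0.0001 -1.    ]] [1.1084 0.3132 0.0461 1.3036 0.     1.4312] 0.08539667853421166 1.4
```

View pics/ov1.png

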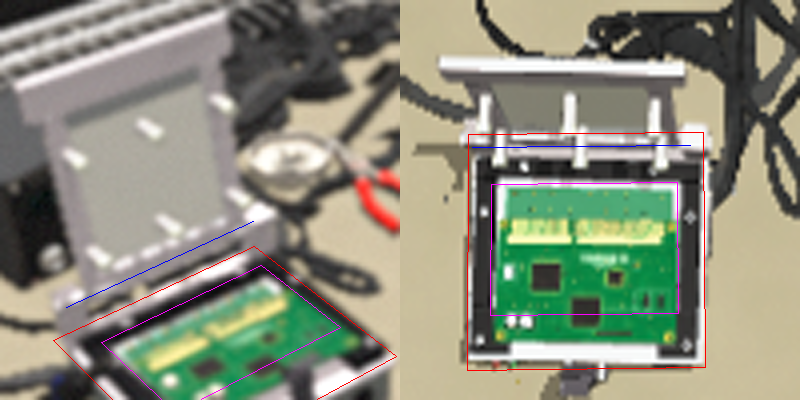

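Run:
```python
from h import *
C={n:cams.read_camera(n) for n in('scene','top')}
p=[.511,.1755,0.0]
pt=lambda p,q: R.from_euler('z',p[2]).apply(np.array(q)/1000)+[p[0],p[1],0]
out=[]
for n,(x0,y0,w,h,k) in {'scene':(222,180,100,75,4),'top':(232,140,80,80,7)}.items():
    m=cv2.resize(C[n]['pixels'][y0:y0+h,x0:x0+w,::-1],None,fx=k,fy=k,interpolation=cv2.INTER_CUBIC)
    def box(xa,xb,ya,yb,z,col):
        c=[(xa,ya,z),(xb,ya,z),(xb,yb,z),(xa,yb,z)]
        q=np.array([(proj(C[n],pt(p,v))-[x0,y0]+.5)*k for v in c]).astype(int); cv2.polylines(m,[q],True,col,1)
    box(-83.5,83.5,-83,83,45,(0,0,255)); box(-46,46,-65,65,57,(255,0,255))
    box(-79,-46,52,79,57,(255,255,0));box(-79,-46,-79,-52,57,(255,255,0))
    out.append(m)
    if n=='top':
        for z in('jig','board'):
            for o in spotter.cut_out(z,n)[:1]: print(z,cv2.minAreaRect(np.argwhere(o['region'])[:,::-1].astype(np.float32)))
a=np.full((560,1,3),0,np.uint8)
out[0]=cv2.resize(out[0],(240,180))
out[0]=np.vstack([out[0],np.zeros((380,240,3),np.uint8)])
cv2.imwrite('pics/ov2.png',np.hstack(out))
# average direction of near-horizontal line segments in top crop
g=cv2.cvtColor(C['top']['pixels'],cv2.COLOR_RGB2GRAY)[125:225,225:315]
l=cv2.createLineSegmentDetector().detect(cv2.resize(g,None,fx=3,fy=3,interpolation=cv2.INTER_CUBIC))[0][:,0]
d=l[:,2:]-l[:,:2]; L=np.hypot(*d.T); a=np.degrees(np.arctan2(d[:,1],d[:,0])); a=(a+45)%90-45
for i in np.argsort(-L)[:14]: print(np.round(l[i]/3+[225,125,225,125],1),round(float(a[i]),2),round(float(L[i]/3)))
c=C['top']; u=proj(c,[.51,.24,.05])-proj(c,[.51,.11,.05]); print('y axis deg',np.degrees(np.arctan2(-u[1],-u[0])))
```

```text
jig ((271.4554443359375, 175.05445861816406), (86.96624755859375, 65.17494201660156), 84.2894058227539)
board ((271.0, 189.5), (31.0, 46.0), 90.0)
[234.4 137.2 296.  138.7] 1.42 62
[300.3 160.2 299.1 209. ] 1.34 49
[294.3 165.4 250.2 164.2] 1.61 44
[251.4 166.6 292.3 167.4] 1.11 41
[300.7 210.2 301.7 172.3] 1.6 38
[288.5 205.9 253.5 205.3] 1.0 35
[242.7 205.2 243.5 178.1] 1.66 27
[240.6 204.  240.7 178.5] 0.19 25
[242.3 209.9 266.  209.6] -0.7 24
[249.  163.6 248.6 186.9] 1.17 23
[275.2 210.6 297.3 210.8] 0.64 22
[268.5 180.8 289.8 181. ] 0.54 21
[297.7 212.3 278.5 212.6] -0.89 19
[295.  197.3 295.1 179.4] 0.39 18
y axis deg 1.3421060560445683
```

View pics/ov2.png

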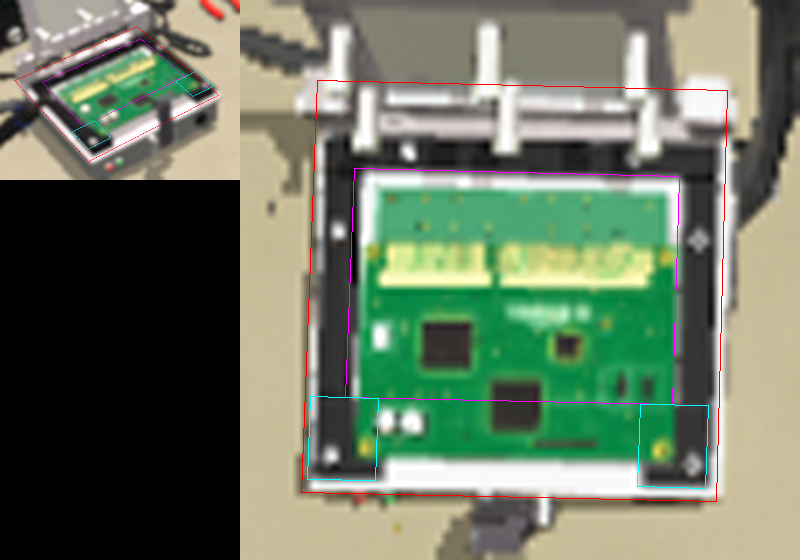

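Emit:
jog_arm(
  increments=[
    [[0, 0, 0, 0, 0, -0.0343, 135], [0, 0, 0, 0, 0, -0.0343, 135], [0, 0, 0, 0, 0, -0.0342, 135], [-0.081, -0.124, 0, 0, 0, 0, 135], [-0.081, -0.124, 0, 0, 0, 0, 135], [-0.081, -0.124, 0, 0, 0, 0, 135], [-0.081, -0.124, 0, 0, 0, 0, 135], [-0.081, -0.124, 0, 0, 0, 0, 135], [-0.081, -0.124, 0, 0, 0, 0, 135], [-0.081, -0.124, 0, 0, 0, 0, 135], [-0.081, -0.124, 0, 0, 0, 0, 135], [-0.081, -0.124, 0, 0, 0, 0, 135], [-0.081, -0.124, 0, 0, 0, 0, 135], [-0.081, -0.124, 0, 0, 0, 0, 135], [-0.077, -0.128, 0, 0, 0, 0, 135]],
  ],
)

```text
clock: 3.1
tcp_pos: [0.4252, 0.1711, 0.2316]
orientation: [0.0, -0.0, 1.0, 0.0]
wrist_force: [0.5, 0.0, 0.4]
finger_gap: 0.0403
grip_force: 0.0
```

Emit:
jog_arm(
  increments=[
    [[0, 0, 0.11, 0, 0, 0, 135], [0, 0, 0.11, 0, 0, 0, 135], [0, 0, 0.11, 0, 0, 0, 135], [0, 0, 0.11, 0, 0, 0, 135], [0, 0, 0, 0, 0, 0, 135]],
  ],
)

```text
clock: 3.6
tcp_pos: [0.4217, 0.1717, 0.1183]
orientation: [-0.003, 0.0, 1.0, -0.001]
wrist_force: [-1.0, 1.0, 0.2]
finger_gap: 0.04
grip_force: 0.0
```

Run:
```python
from h import *
C={n:cams.read_camera(n) for n in('scene','top')}
o=[]
for n,(x0,y0,w,h) in {'scene':(230,160,100,100),'top':(225,130,100,100)}.items():
    o.append(cv2.resize(C[n]['pixels'][y0:y0+h,x0:x0+w,::-1],None,fx=4,fy=4,interpolation=cv2.INTER_CUBIC))
cv2.imwrite('pics/a3.png',np.hstack(o)); print(env.get_state()['tcp_pos'])
```

```text
[0.42426301 0.17232952 0.12160127]
```

View pics/a3.png

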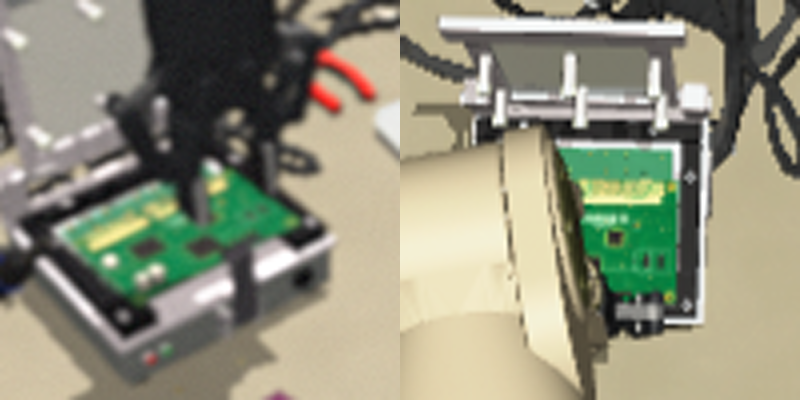

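Emit:
jog_arm(
  increments=[
    [[0.02, 0, 0.06, 0, 0, 0, 135], [0, 0, 0.06, 0, 0, 0, 135], [0, 0, 0.06, 0, 0, 0, 135], [0, 0, 0.06, 0, 0, 0, 135], [0, 0, 0.056, 0, 0, 0, 135], [0, 0, 0, 0, 0, 0, 135], [0, 0, 0, 0, 0, 0, 135]],
  ],
)

```text
clock: 4.4
tcp_pos: [0.4206, 0.1727, 0.0487]
orientation: [0.001, -0.0, 1.0, 0.0]
wrist_force: [0.3, -0.6, 0.3]
finger_gap: 0.0402
grip_force: 0.0
```

Emit:
jog_arm(
  increments=[
    [[0, 0, 0.006, 0, 0, 0, 135], [0, 0, 0.006, 0, 0, 0, 135], [0, 0, 0, 0, 0, 0, 135]],
  ],
)

```text
clock: 4.7
tcp_pos: [0.4199, 0.1725, 0.0447]
orientation: [0.0, -0.0, 1.0, 0.0]
wrist_force: [0.1, -0.0, 0.8]
finger_gap: 0.0402
grip_force: 0.0
```

Emit:
jog_arm(
  increments=[
    [[0, 0, 0.008, 0, 0, 0, 135], [0, 0, 0, 0, 0, 0, 135], [0, 0, 0, 0, 0, 0, 135]],
  ],
)

```text
clock: 5.0
tcp_pos: [0.4198, 0.1725, 0.0428]
orientation: [0.0, -0.0, 1.0, 0.0]
wrist_force: [-0.5, -0.1, 4.3]
finger_gap: 0.0405
grip_force: 2.1
```

Emit:
jog_arm(
  increments=[
    [[0, 0, 0.008, 0, 0, 0, 135], [0, 0, 0, 0, 0, 0, 135], [0, 0, 0, 0, 0, 0, 135]],
  ],
)

```text
clock: 5.3
tcp_pos: [0.42, 0.1725, 0.0422]
orientation: [0.001, -0.0, 1.0, 0.0]
wrist_force: [-5.3, -1.6, 20.7]
finger_gap: 0.0402
grip_force: 9.2
```

Emit:
jog_arm(
  increments=[
    [[0, 0, -0.02, 0, 0, 0, 135], [0, 0, 0, 0, 0, 0, 135], [-0.02, 0, 0, 0, 0, 0, 135], [-0.02, 0, 0, 0, 0, 0, 135], [-0.02, 0, 0, 0, 0, 0, 135], [0, 0, 0, 0, 0, 0, 135]],
  ],
)

```text
clock: 5.9
tcp_pos: [0.4355, 0.1724, 0.0451]
orientation: [0.0, 0.0, 1.0, 0.0]
wrist_force: [-0.5, 0.1, 0.3]
finger_gap: 0.0401
grip_force: 0.0
```

Emit:
jog_arm(
  increments=[
    [[-0.02, 0, 0, 0, 0, 0, 135], [-0.02, 0, 0, 0, 0, 0, 135], [-0.02, 0, 0, 0, 0, 0, 135], [0, 0, 0, 0, 0, 0, 135]],
  ],
)

```text
clock: 6.3
tcp_pos: [0.4506, 0.1724, 0.0454]
orientation: [0.001, 0.0, 1.0, 0.0]
wrist_force: [0.2, -0.9, -0.3]
finger_gap: 0.0403
grip_force: 0.0
```

Emit:
jog_arm(
  increments=[
    [[-0.008, 0, 0, 0, 0, 0, 135], [-0.008, 0, 0, 0, 0, 0, 135], [0, 0, 0, 0, 0, 0, 135]],
  ],
)

```text
clock: 6.6
tcp_pos: [0.4538, 0.1724, 0.0454]
orientation: [0.0, -0.0, 1.0, 0.0]
wrist_force: [-0.1, 0.4, -0.1]
finger_gap: 0.0402
grip_force: 0.0
```

```bash
cat > look.py <<'E'
from h import *
import sys
C={n:cams.read_camera(n) for n in('scene','top')}
o=[]
for n,(x0,y0,w,h) in {'scene':(230,160,100,100),'top':(225,130,100,100)}.items():
    o.append(cv2.resize(C[n]['pixels'][y0:y0+h,x0:x0+w,::-1],None,fx=4,fy=4,interpolation=cv2.INTER_CUBIC))
cv2.imwrite('pics/'+sys.argv[1],np.hstack(o)); s=env.get_state(); print(s['tcp_pos'],s['wrist_force'],s['clock'])
E
python3 look.py a4.png
```

```text
[0.45351573 0.1724221  0.04533736] [-0.43432944  0.16248579 -0.58657055] 6.7
```

View pics/a4.png

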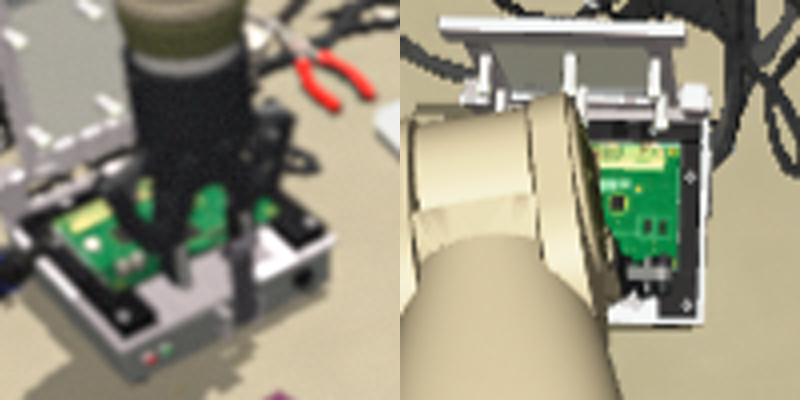

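Emit:
jog_arm(
  increments=[
    [[-0.008, 0, 0, 0, 0, 0, 135], [0, 0, 0, 0, 0, 0, 135], [0, 0, 0, 0, 0, 0, 135]],
  ],
)

```text
clock: 7.0
tcp_pos: [0.4556, 0.1724, 0.0453]
orientation: [0.0, -0.0, 1.0, 0.0]
wrist_force: [-0.2, -0.9, 0.4]
finger_gap: 0.0403
grip_force: 0.0
```

Emit:
jog_arm(
  increments=[
    [[-0.008, 0, 0, 0, 0, 0, 135], [0, 0, 0, 0, 0, 0, 135], [0, 0, 0, 0, 0, 0, 135]],
  ],
)

```text
clock: 7.3
tcp_pos: [0.4571, 0.1724, 0.0452]
orientation: [-0.0, -0.0, 1.0, 0.0]
wrist_force: [-1.3, 0.5, 0.5]
finger_gap: 0.0401
grip_force: 0.8
```

Emit:
jog_arm(
  increments=[
    [[-0.006, 0, 0, 0, 0, 0, 135], [0, 0, 0, 0, 0, 0, 135], [0, 0, 0, 0, 0, 0, 135]],
  ],
)

```text
clock: 7.6
tcp_pos: [0.4572, 0.1724, 0.0448]
orientation: [-0.002, -0.0, 1.0, 0.0]
wrist_force: [-5.0, 0.1, 2.6]
finger_gap: 0.0402
grip_force: 2.5
```

Emit:
jog_arm(
  increments=[
    [[0.03, 0, 0, 0, 0, 0, 135], [0.03, 0, 0, 0, 0, 0, 135], [0, 0, -0.1, 0, 0, 0, 135], [0, 0, -0.15, 0, 0, 0, 135], [0, 0, -0.15, 0, 0, 0, 135], [0, 0, -0.15, 0, 0, 0, 135], [0, 0, -0.15, 0, 0, 0, 135], [0, 0, -0.15, 0, 0, 0, 135], [0, 0, -0.17, 0, 0, 0, 135], [0.1, 0.1, 0, 0, 0, 0, 135], [0.1, 0.15, 0, 0, 0, 0, 135], [0, 0.15, 0, 0, 0, 0, 135], [0, 0.15, 0, 0, 0, 0, 135]],
  ],
)

```text
clock: 8.9
tcp_pos: [0.3932, 0.3111, 0.3012]
orientation: [0.001, -0.0, 1.0, 0.001]
wrist_force: [0.1, -0.0, -0.1]
finger_gap: 0.0401
grip_force: 0.0
```

```bash
python3 look.py a5.png
```

```text
[0.39358405 0.31330971 0.30017218] [-0.12702306  0.52341316  0.49726733] 9.0
```

View pics/a5.png

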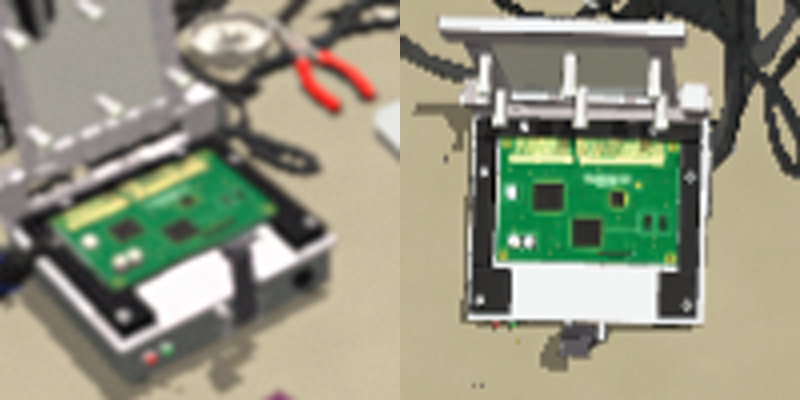

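Emit:
jog_arm(
  increments=[
    [[-0.126, -0.07, 0, 0, 0, 0, 135], [-0.126, -0.07, 0, 0, 0, 0, 135], [-0.126, -0.07, 0, 0, 0, 0, 135], [-0.126, -0.07, 0, 0, 0, 0, 135], [-0.126, -0.07, 0, 0, 0, 0, 135], [-0.126, -0.07, 0, 0, 0, 0, 135], [-0.126, -0.07, 0, 0, 0, 0, 135], [-0.126, -0.07, 0, 0, 0, 0, 135], [0, 0, 0, 0, 0, 0, 135], [0, 0, 0, 0, 0, 0, 135]],
  ],
)

```text
clock: 10.0
tcp_pos: [0.6463, 0.1687, 0.2994]
orientation: [-0.001, 0.001, 1.0, -0.0]
wrist_force: [-0.2, 0.0, 0.1]
finger_gap: 0.04
grip_force: 0.0
```

```bash
sed -i 's/(230,160,100,100)/(200,100,100,100)/' look.py; python3 look.py a6.png
```

```text
[0.6452545  0.16991971 0.30055786] [-0.19821806  0.44443014  0.39728941] 10.1
```

View pics/a6.png

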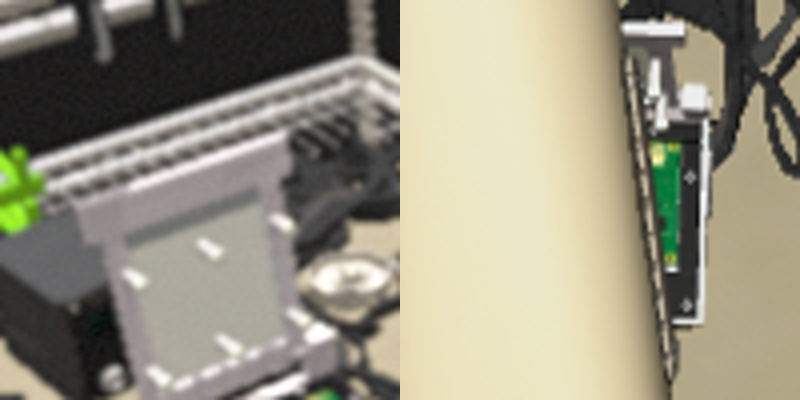

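Emit:
jog_arm(
  increments=[
    [[0, 0, 0.08, 0, 0, 0, 135], [0, 0, 0.08, 0, 0, 0, 135], [0, 0, 0.08, 0, 0, 0, 135], [0, 0, 0, 0, 0, 0, 135]],
  ],
)

```text
clock: 10.5
tcp_pos: [0.6434, 0.1706, 0.2382]
orientation: [-0.002, -0.001, 1.0, -0.0]
wrist_force: [-0.1, 0.7, 0.2]
finger_gap: 0.0404
grip_force: 0.0
```

Emit:
jog_arm(
  increments=[
    [[0, 0, 0.06, 0, 0, 0, 135], [0, 0, 0.06, 0, 0, 0, 135], [0, 0, 0.04, 0, 0, 0, 135], [0, 0, 0, 0, 0, 0, 135]],
  ],
)

```text
clock: 10.9
tcp_pos: [0.645, 0.1702, 0.1999]
orientation: [-0.001, -0.0, 1.0, -0.0]
wrist_force: [0.4, 0.3, -0.7]
finger_gap: 0.0399
grip_force: 0.0
```

Emit:
jog_arm(
  increments=[
    [[0, 0, 0, 0, 0, 0, 135], [0.04, 0, 0, 0, 0, 0, 135], [0.04, 0, 0, 0, 0, 0, 135], [0.04, 0, 0, 0, 0, 0, 135], [0.04, 0, 0, 0, 0, 0, 135], [0.04, 0, 0, 0, 0, 0, 135]],
  ],
)

```text
clock: 11.5
tcp_pos: [0.5966, 0.17, 0.2018]
orientation: [0.002, -0.0, 1.0, 0.0]
wrist_force: [2.5, -1.9, 1.7]
finger_gap: 0.0403
grip_force: 0.9
```

Emit:
jog_arm(
  increments=[
    [[0.04, 0, 0.004, 0, 0, 0, 135], [0.04, 0, 0.006, 0, 0, 0, 135], [0.04, 0, 0.008, 0, 0, 0, 135], [0.04, 0, 0.01, 0, 0, 0, 135]],
  ],
)

```text
clock: 11.9
tcp_pos: [0.556, 0.17, 0.1942]
orientation: [0.001, -0.0, 1.0, 0.0]
wrist_force: [1.6, -0.1, 1.0]
finger_gap: 0.0401
grip_force: 0.6
```

Emit:
jog_arm(
  increments=[
    [[0.04, 0, 0.012, 0, 0, 0, 135], [0.04, 0, 0.012, 0, 0, 0, 135], [0.04, 0, 0.014, 0, 0, 0, 135], [0.04, 0, 0.014, 0, 0, 0, 135], [0.02, 0, 0, 0, 0, 0, 135], [0, 0, 0, 0, 0, 0, 135]],
  ],
)

```text
clock: 12.5
tcp_pos: [0.5101, 0.1699, 0.1807]
orientation: [-0.0, -0.0, 1.0, 0.0]
wrist_force: [-0.5, 0.7, -0.5]
finger_gap: 0.0402
grip_force: 0.0
```

Emit:
jog_arm(
  increments=[
    [[0, 0, -0.1, 0, 0, 0, 135], [0, 0, -0.1, 0, 0, 0, 135], [0.1, 0, 0, 0, 0, 0, 135], [0.1, 0, 0, 0, 0, 0, 135], [0.1, 0, 0, 0, 0, 0, 135], [0, 0, 0, 0, 0, 0, 135], [0, 0, 0, 0, 0, 0, 135], [0, 0, 0, 0, 0, 0, 135]],
  ],
)

```text
clock: 13.3
tcp_pos: [0.4371, 0.17, 0.2306]
orientation: [0.001, -0.0, 1.0, 0.0]
wrist_force: [0.4, 0.3, -0.5]
finger_gap: 0.0404
grip_force: 0.0
```

```bash
sed -i 's/(200,100,100,100)/(220,130,100,100)/' look.py; python3 look.py a7.png
python3 - <<'E'
from h import *
C={n:cams.read_camera(n) for n in('scene','top')}
r={n:spotter.landmark_of('press_pad',n)[:1] for n in C}; print(r)
c=C['scene']
for th in(0,.1,.3,.6,.9,1.2): print(th,proj(c,[.579-.142*np.cos(th)+.007*np.sin(th),.172,.079+.142*np.sin(th)+.007*np.cos(th)]))
E
```

```text
[0.43693514 0.16986814 0.23031519] [ 0.75331705 -0.63677211 -0.01789325] 13.4
{'scene': [{'uv': [280.1, 196.1], 'conf': 0.83}], 'top': [{'uv': [264.1, 199.6], 'conf': 0.74}]}
0 [284.46006879 217.6075056 ]
0.1 [283.6974549  212.95683632]
0.3 [281.22455522 202.85428084]
0.6 [275.3507158  186.70427565]
0.9 [267.50103527 171.15623465]
1.2 [258.67126835 158.15410306]
```

View pics/a7.png

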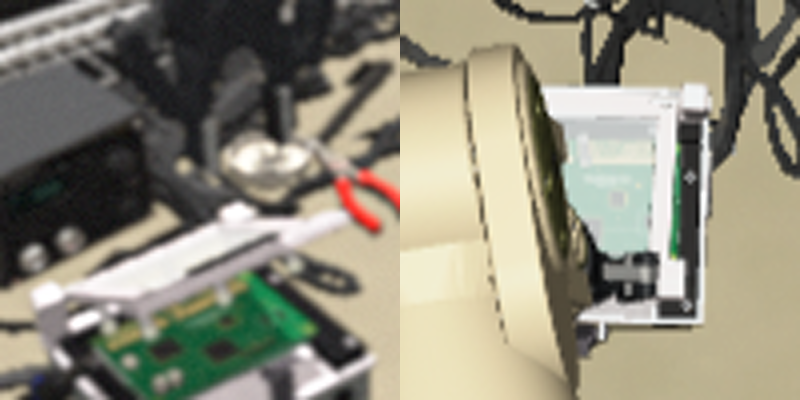

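Emit:
jog_arm(
  increments=[
    [[-0.008, 0.004, 0.08, 0, 0, 0, 135], [0, 0, 0.08, 0, 0, 0, 135], [0, 0, 0.08, 0, 0, 0, 135], [0, 0, 0.08, 0, 0, 0, 135], [0, 0, 0, 0, 0, 0, 135], [0, 0, 0, 0, 0, 0, 135], [0, 0, 0, 0, 0, 0, 135], [0, 0, 0, 0, 0, 0, 135]],
  ],
)

```text
clock: 14.4
tcp_pos: [0.4389, 0.1711, 0.1515]
orientation: [0.001, -0.0, 1.0, 0.0]
wrist_force: [-0.5, 0.3, -0.0]
finger_gap: 0.0401
grip_force: 0.0
```

Run:
```python
from h import *
C={n:cams.read_camera(n) for n in('scene','top')}
p=spotter.landmark_of('press_pad','scene')[:1]; print(p)
p=spotter.landmark_of('press_pad','top')[:1]; print(p, proj(C['top'],[.437,.172,.1]))
```

```text
[]
[{'uv': [267.2, 203.2], 'conf': 0.95}] [269.31012849 205.69457591]
```

Emit:
jog_arm(
  increments=[
    [[0, 0, 0.06, 0, 0, 0, 135], [0, 0, 0.06, 0, 0, 0, 135], [0, 0, 0.04, 0, 0, 0, 135], [0, 0, 0.02, 0, 0, 0, 135], [0, 0, 0, 0, 0, 0, 135]],
  ],
)

```text
clock: 15.1
tcp_pos: [0.4375, 0.1708, 0.1048]
orientation: [-0.001, -0.0, 1.0, -0.0]
wrist_force: [0.0, -0.4, 0.2]
finger_gap: 0.0401
grip_force: 0.0
```

Emit:
jog_arm(
  increments=[
    [[0, 0, 0.016, 0, 0, 0, 135], [0, 0, 0.016, 0, 0, 0, 135], [0, 0, 0.008, 0, 0, 0, 135], [0, 0, 0, 0, 0, 0, 135]],
  ],
)

```text
clock: 15.5
tcp_pos: [0.4383, 0.171, 0.0957]
orientation: [0.0, -0.0, 1.0, 0.0]
wrist_force: [-1.5, -0.7, 2.1]
finger_gap: 0.0406
grip_force: 1.3
```

Emit:
jog_arm(
  increments=[
    [[0, 0, 0.012, 0, 0, 0, 135], [0, 0, 0.012, 0, 0, 0, 135], [0, 0, 0, 0, 0, 0, 135]],
  ],
)

```text
clock: 15.8
tcp_pos: [0.4381, 0.171, 0.0891]
orientation: [0.0, -0.0, 1.0, 0.0]
wrist_force: [0.4, -0.0, -0.6]
finger_gap: 0.0402
grip_force: 0.2
```

Emit:
jog_arm(
  increments=[
    [[0, 0, 0.008, 0, 0, 0, 135], [0, 0, 0.008, 0, 0, 0, 135], [0, 0, 0, 0, 0, 0, 135]],
  ],
)

```text
clock: 16.1
tcp_pos: [0.4378, 0.1708, 0.0849]
orientation: [-0.0, -0.0, 1.0, -0.0]
wrist_force: [-0.3, -0.8, -0.2]
finger_gap: 0.0402
grip_force: 0.0
```

Emit:
jog_arm(
  increments=[
    [[0, 0, 0.008, 0, 0, 0, 135], [0, 0, 0.004, 0, 0, 0, 135], [0, 0, 0, 0, 0, 0, 135]],
  ],
)

```text
clock: 16.4
tcp_pos: [0.4379, 0.1708, 0.0831]
orientation: [0.0, -0.0, 1.0, -0.0]
wrist_force: [-4.0, -0.9, 9.7]
finger_gap: 0.0401
grip_force: 5.0
```

Emit:
jog_arm(
  increments=[
    [[0, 0, 0.006, 0, 0, 0, 135], [0, 0, 0, 0, 0, 0, 135], [0, 0, 0, 0, 0, 0, 135]],
  ],
)

```text
clock: 16.7
tcp_pos: [0.4379, 0.1709, 0.0827]
orientation: [0.0, -0.0, 1.0, 0.0]
wrist_force: [-6.2, -1.5, 20.7]
finger_gap: 0.0402
grip_force: 10.2
```

Emit:
jog_arm(
  increments=[
    [[0, 0, 0.006, 0, 0, 0, 135], [0, 0, 0, 0, 0, 0, 135], [0, 0, 0, 0, 0, 0, 135]],
  ],
)

```text
clock: 17.0
tcp_pos: [0.4379, 0.1709, 0.0826]
orientation: [0.001, -0.0, 1.0, 0.0]
wrist_force: [-11.5, -2.7, 32.9]
finger_gap: 0.0401
grip_force: 16.2
```

Emit:
jog_arm(
  increments=[
    [[0, 0, -0.04, 0, 0, 0, 135], [0, 0, -0.12, 0, 0, 0, 135], [0, 0, -0.16, 0, 0, 0, 135], [0, 0, -0.16, 0, 0, 0, 135], [0.1, 0.1, -0.1, 0, 0, 0, 135], [0.1, 0.15, 0, 0, 0, 0, 135], [0, 0.15, 0, 0, 0, 0, 135], [0, 0.15, 0, 0, 0, 0, 135], [0, 0.1, 0, 0, 0, 0, 135], [0, 0, 0, 0, 0, 0, 135]],
  ],
)

```text
clock: 18.0
tcp_pos: [0.3879, 0.3359, 0.2237]
orientation: [0.0, -0.002, 1.0, 0.0]
wrist_force: [0.1, -0.9, 0.6]
finger_gap: 0.0403
grip_force: 0.0
```

```bash
sed -i 's/(220,130,100,100)/(230,160,100,100)/' look.py; python3 look.py a8.png
python3 - <<'E'
from h import *
C={n:cams.read_camera(n) for n in('scene','top')}
for n in C:
    print(n,spotter.landmark_of('press_pad',n)[:1],[proj(C[n],[.437,.172,z]) for z in(.086,.1)])
E
```

```text
[0.38766991 0.33339194 0.22371458] [-0.60768994 -1.47116321 -0.78383708] 18.1
scene [{'uv': [285.0, 218.0], 'conf': 0.56}] [array([284.46006879, 217.6075056 ]), array([284.01432248, 213.27992004])]
top [{'uv': [266.0, 205.4], 'conf': 0.79}] [array([269.85019492, 206.07798881]), array([269.31012849, 205.69457591])]
```

View pics/a8.png

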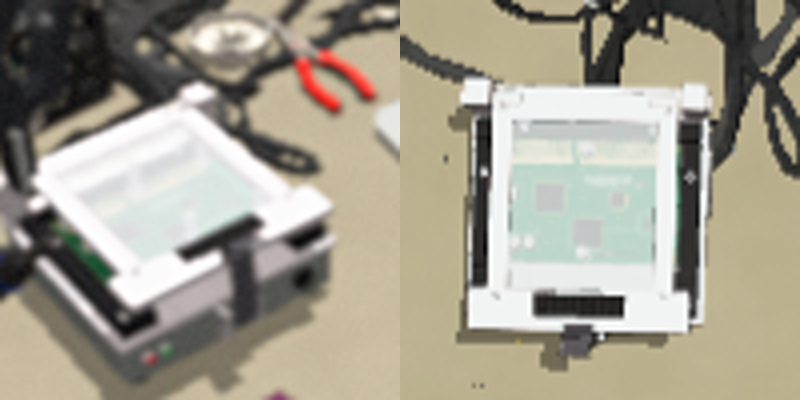

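```bash
python3 -c "
from h import *
print(ticket.hand_in())"
```

```text
the job is handed in; nothing more can be done
None
```

The board is level in the nest and the lid is pressed to its stop; after I withdrew the arm, the last picture showed the lid still shut with the latch over its edge. I handed the job in at about 18 s; it returned no verdict.

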